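Bring up the sing-along sound and ride the master fader at its click

ROBOT

A 7-joint arm with a two-finger parallel gripper is mounted at the origin on the work surface. World frame = base frame: x ahead of the robot, y to its left, z up, the work surface at z = 0. Lengths are in mm, angles in rad, forces in N, time in s.
With the tool pointing down it reaches from about 400 to 875 mm from the base axis. Payload 6.5 kg.
Tool frame: the origin (TCP) lies midway between the tips of the shut fingers; the grasp point (between the pads) lies 19 mm behind it; z points along the fingers, y is the line along which they close (so a half turn about z gives the same grasp; the last joint's range is limited). The gripper opens to 88 mm and grips with 3 to 60 N. Pads are 18 mm wide; open, the fingers measure 123 mm over their backs; the gripper's body (75 mm by 187 mm) begins 45 mm behind the grasp point.
Start: joints at [-1.294, 0.536, -0.004, 1.538, 0.003, 1.067, -0.071], TCP at [218.477, 612.175, 206.016] pointing down, gripper open.
Joint ranges: [-2.7, 2.7], [-0.37, 2.16], [-1.27, 1.26], [0.24, 2.4], [-1.31, 4.45], [0.19, 1.91], [-2.76, 2.76]. Speed limits (rad/s): [2.39, 2.39, 3.14, 3.14, 3.14, 3.14, 3.14].

INTERFACE

Orientations are given as a unit quaternion [x, y, z, w].
In Python, from station import bot gives the robot as it stands. The module is installed in compiled form; this text tells all that it offers.
- The arm moves only by the tool send_rows, never from a script. Its argument "series" is one flat list of numbers, 4 for each row, row after row: the shift along the tool's x, y, z in m, then the turn about the tool's z in degrees. A call has 1 to 10 rows; each row is the pose to reach, as a shift and turn from the pose commanded when the call began, along the tool's axes at that moment; what a row does not reach only later rows make up. A row lasts 1/10 s, in which the tool goes at most 50 mm and 8.59 degrees, less where a joint would pass 70% of its speed; a pose out of reach is approached as far as the arm can. A call with a gripper value outside its range is refused whole. "gripper" is the opening in per cent of the stroke, from 0 (shut) to 100 (fully open), set as the call begins (left out, the last holds). The fingers move at their own pace and stop on an object; "grip_force" is the grip in N (left out, the last holds). Time passes only in rows, so rows that repeat a pose let the fingers close. It gives the time, the measured TCP pose, the force, the opening and the grip force at its end, in the units of the state.
- bot.state(): the state, without advancing time (a new reading comes with each control period).
- bot.read_camera(name): name is "side" or "top" or "wrist"; returns the picture (480x640x3 uint8, red, green, blue); there is no depth.
- bot.camera_info(name): a dict with "mtx" (3x3 intrinsics, pixels), "T" (4x4, takes a point from camera to world coordinates). Camera axes: x right, y down, z forward; pixel columns grow to the right and rows downward; lengths in mm; the calibration is good to about 2 mm. A picture is of the moment at which its call begins: read the wrist's pose just before it. camera_info takes no time and is no camera call; for the wrist camera it gives the pose at the moment of the call.
- bot.finish_job(): hands the job in; it is judged then, once.
The state is a dict: "time": time; "joint_pos": joint angles; "qvel": joint speeds; "effort": joint torques, N m; "eef_pos": TCP position; "orientation": TCP orientation; "force": force on the tool from outside, world axes, zero at the start; "torque": the same for the moment, N m; "grip_width": finger opening in mm; "finger_force": force on a finger pad.
Only numpy, scipy, OpenCV 4.12 (cv2) and the standard library are available. Lean on these libraries where they do the work, as an engineer would, in place of code of your own. Each camera call takes 0.05 s, during which the arm holds its last target. There are 200 camera calls.

TASK

Get the sound ready for the sing-along: with the red master fader on the mixer still down, press the red power buttons one after another, first on the silver disc player, then on the mixer and last on the black amplifier. Then take hold of the red master fader and slide it up, away from the front edge, until it clicks into its notch near the broad white line, without letting it run on to the top, and finish still holding it in the notch, ready to ride the level. Leave the white channel faders as they are set and do not knock the other things about.

Things in the scene. Friction and masses are not known exactly. Their poses are not given: they have to be found in the camera images.
- mixer: Dark grey sound mixer, fixed, 270 x 260 x 60 mm. Origin under its centre, flat panel at z = 60 mm (side cheeks 68); x runs from the front edge to the back, y to the left. Four white channel faders on the left, the red master fader alone at y = -90 mm. 13 mm high knobs behind the channel faders at x = 18 to 72; behind the master only the power button, at x = 65, y = -90 mm.
- master (a joint): Travel of the red master fader along the mixer's +x, in m: 0 at the front end, 0.100 at the top (back) end, where mixer x = -105 mm + travel. It needs about 1 N to slide and stays where it is left. A broad white line is printed beside the slot at 0.070; the middle of the notch is felt within 4 mm of that line.
- master_cap (a point): Centre of the top of the red master fader's cap. The cap is 26 mm along the slot (mixer x), 14 mm wide (mixer y) and 13 mm high, its top 19 mm and its underside 6 mm above the mixer's panel; it can be pinched along or across the slot. Axes as the mixer's.
- click_ball (a joint): How far the hidden spring ball under the master fader is pushed back, in m: 0.002 riding, near 0 dropped in the notch (below 0.0014 within 2.5 mm of its middle). The click: over the last 6 mm the fader is pulled forward with up to about 4 N, then sits; leaving the notch either way takes about 5 N. The pull ends and the resistance begins at the notch's middle.
- player: Silver-white top-loading disc player, fixed, 210 x 200 x 70 mm. Origin at the centre of its underside, front to its -x; round grey lid 148 mm across with its centre at x = 26 mm, top at z = 70 mm. Left or right of the mixer.
- player_power_top (a point): Centre of the top of the player's red power button, 20 mm across, in a 36 mm black collar, near the middle of the front edge of its top (x = -78, y = 0 mm in the player); its top stands 77 mm above the table. Press straight down: travel 6 mm, about 1.5 N to start, 5 N fully down; springs back.
- player_power (a joint): Travel of the player's power button, 0 = up, 0.006 m = fully down; it has switched when pressed beyond 0.004.
- mixer_power_top (a point): Centre of the top of the mixer's red power button, like the player's; its top stands 69 mm above the table.
- mixer_power (a joint): Travel of the mixer's power button, as for the player's.
- amp: Black portable amplifier, fixed, 180 x 200 x 190 mm, speaker grille to its +x, aluminium control panel on top, strap handle across the top at x = 68 mm up to 213 mm high, four 12 mm high knobs at x = 15 mm. Origin at the centre of its underside. On the other side of the mixer from the player.
- amp_power_top (a point): Centre of the top of the amplifier's red power button, like the player's, at x = -45, y = 0 mm in the amplifier; its top stands 199 mm above the table.
- amp_power (a joint): Travel of the amplifier's power button, as for the player's.
- channel1_cap (a point): Top centre of the leftmost white channel fader cap on the mixer (mixer y = 98 mm), 26 x 14 x 13 mm; to be left as set.
- channel2_cap (a point): The same for the second channel fader (mixer y = 63 mm).
- channel3_cap (a point): The same for the third channel fader (mixer y = 28 mm).
- channel4_cap (a point): The same for the fourth channel fader (mixer y = -7 mm), the nearest to the master fader.
- microphone: Black hand microphone with a steel ball head, lying, 207 mm long, 49 mm thick, loose, between the robot and the mixer, to the right. Origin under its middle, head to its +x.
- songbook: Crimson songbook lying flat, 150 x 210 x 20 mm, loose, left of the robot. Origin at the centre of its underside.
- sweets: Black lacquer plate, 160 mm across, with three pink rice cakes, 41 mm high in all, loose, right of the robot. Origin at the centre of its underside.
- remote: Black remote control, 150 x 42 x 18 mm, loose, lying across the player's lid. Origin at the centre of its underside.
- teacup: Blue tea cup, 72 mm across, 80 mm high, loose, behind the gap on the left of the mixer. Origin at the centre of its underside.
- disc_case: Flat disc case, 125 x 142 x 10 mm, loose, lying on the songbook. Origin at the centre of its underside.

How it is judged (in metres and radians):
On the way, in this order (a step that is already met when the one before it is completed fails the run):
1. the disc player's power button is pressed (value of joint player_power above 0.004 m), for 0.05 s.
2. then the mixer's power button is pressed (value of joint mixer_power above 0.004 m), for 0.05 s.
3. last, the amplifier's power button is pressed (value of joint amp_power above 0.004 m), for 0.05 s.
4. the master fader is slid into its notch with the fingers on it (value of joint click_ball below 0.0014 m and contact force between the fingers and master above 0.5 N), for 0.2 s.
At the end, for the whole second after the job is handed in: The master fader rests in its notch, the ball dropped in (within about 2.5 mm of the notch's middle), still, with the fingers still holding it (more than 0.5 N), and all three power buttons are up again (all of step 4 and value of joint master between 0.06 and 0.08 m and not (velocity of joint master above 0.01 m/s) and not (velocity of joint master below -0.01 m/s) and value of joint each of player_power, mixer_power, amp_power below 0.002 m); the arm keeps its last pose, push and grip.
It fails at once if a power button is pressed while the master fader is up (beyond 45 mm) (value of joint master above 0.045 m and value of joint any of player_power, mixer_power, amp_power above 0.004 m).
It fails at once if the master fader runs on past the notch towards the top (beyond 88 mm) (value of joint master above 0.088 m).
It fails at once if a channel fader is shifted by more than 8 mm (distance of any of channel1_cap, channel2_cap, channel3_cap, channel4_cap from where it was at the start of the episode above 0.008 m).
It fails at once if a bystander is shifted by more than 30 mm (distance of any of microphone, songbook, sweets, remote, teacup, disc_case from where it was at the start of the episode above 0.03 m).
It also fails if it takes over 72 s, if anything falls off the work surface, if the arm or the gripper's body presses on something with over 40 N, if the wrist force passes 120 N, or if a joint passes its speed limit or range.

## Working session

There is one attempt and no reset: what is moved stays moved. The work goes in short steps, Python scripts to look and compute and a tool call to move; the robot and the scene stay as the last step left them, time stands still between calls to the robot, and variables do not carry over. Pictures are saved under pics/ and viewed, at most 10 in all, crops included, and the job is handed in when it is done.

Besides the shell and the picture viewer there is one more tool, called after "Call:" as name(argument=value, ...) on one line, values as JSON. send_rows: Moves the arm, as the interface text tells. Its arguments: {"type":"object","properties":{"series":{"type":"array","items":{"type":"number"}},"gripper":{"type":"number"},"grip_force":{"type":"number"}},"required":["series"]}

```bash
mkdir -p pics; cat > h.py <<'E'
from station import bot
import numpy as np, cv2
from scipy.spatial.transform import Rotation as R
def snap(c,f):
    info=bot.camera_info(c); im=bot.read_camera(c); cv2.imwrite('pics/'+f,im[:,:,::-1]); np.savez('pics/'+f+'.npz',K=info['mtx'],T=info['T']); return im
def ray(f,u,v,z):
    d=np.load('pics/'+f+'.npz'); K,T=d['K'],d['T']
    r=T[:3,:3]@np.linalg.inv(K)@[u,v,1]; o=T[:3,3]; return (o+r*(z-o[2])/r[2]).round(1)
def pix(f,p):
    d=np.load('pics/'+f+'.npz'); K,T=d['K'],d['T']
    q=K@(np.linalg.inv(T)@[*p,1])[:3]; return (q[:2]/q[2]).round(1)
def rel(p):
    s=bot.state(); M=R.from_quat(s['orientation']); return M.inv().apply(np.array(p)-s['eef_pos']).round(1)
E
python3 - <<'E'
from h import *
snap('top','t0.png');snap('side','s0.png')
s=bot.state();print(s['time'],s['eef_pos'],R.from_quat(s['orientation']).as_matrix().round(3),s['grip_width'])
print(bot.camera_info('top')['T'].round(2))
E
```

```text
0.1 [218.29015991 611.6295881  205.24565971] [[-0.942  0.336 -0.   ]
 [ 0.336  0.942 -0.001]
 [-0.    -0.002 -1.   ]] 88.34286542437616
[[-2.00000e-02 -9.80000e-01  1.90000e-01  2.85950e+02]
 [-1.00000e+00  2.00000e-02  1.00000e-02 -2.90000e+00]
 [-1.00000e-02 -1.90000e-01 -9.80000e-01  1.24727e+03]
 [ 0.00000e+00  0.00000e+00  0.00000e+00  1.00000e+00]]
```

View pics/t0.png

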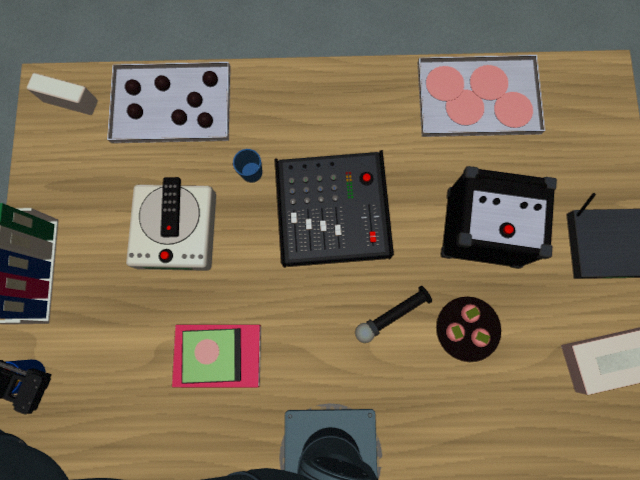

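View pics/s0.png

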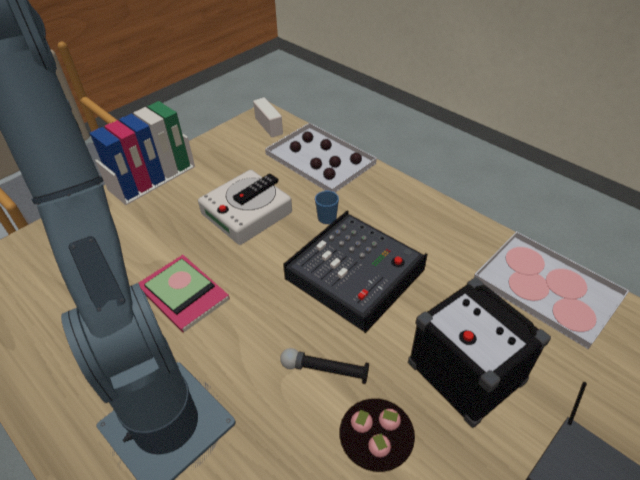

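The top view shows the player button at about (166,256), mixer button (367,178), master cap (373,237) and amp button (508,230). In the side view they are at about (223,209), (398,261), (363,294) and (468,337).

```bash
python3 - <<'E'
from h import *
P={}
for f,L in (('t0.png',dict(player=(166,256,77),mixer=(367,178,69),master=(373,237,79),amp=(508,230,199))),('s0.png',dict(player=(223,209,77),mixer=(398,261,69),master=(363,294,79),amp=(468,337,199)))):
    im=cv2.imread('pics/'+f).astype(int); m=((im[:,:,2]>150)&(im[:,:,1]<90)&(im[:,:,0]<90)).astype(np.uint8)
    n,l,st,c=cv2.connectedComponentsWithStats(m)
    for k,(u,v,z) in L.items():
        i=min((i for i in range(1,n) if st[i,4]>15),key=lambda i:np.hypot(*(c[i]-[u,v])))
        print(f,k,c[i].round(1),st[i,2:5],ray(f,*c[i],z))
a=ray('t0.png',367,178,69);b=ray('t0.png',373,237,79);print(a-b)
# amp corners top, mixer edges
for u,v in ((275,160),(382,152),(393,256),(284,266)): print('mix',ray('t0.png',u,v,68))
E
```

```text
t0.png player [163.9 254.8] [ 7  7 41] [482.8 393.6  77. ]
t0.png mixer [366.1 176.9] [ 7  7 39] [ 672.4 -103.4   69. ]
t0.png master [372.2 236.5] [ 6 10 49] [ 517.9 -112.2   79. ]
t0.png amp [508.4 228.8] [ 8  8 49] [ 505.6 -397.   199. ]
s0.png player [221.7 206.8] [ 6  4 16] [480.3 394.8  77. ]
s0.png mixer [397.8 259. ] [ 7  5 27] [ 670.9 -101.7   69. ]
s0.png master [362.4 292.9] [ 8  9 36] [ 515.5 -112.6   79. ]
s0.png amp [468.2 334.2] [ 9  8 53] [ 504.5 -394.8  199. ]
[152.7   8.6 -10. ]
mix [722.1 125.2  68. ]
mix [ 737.6 -145.8   68. ]
mix [ 471.  -161.9   68. ]
mix [451.3 102.8  68. ]
```

Points from the two cameras agree to about 2 mm, heights and spacing are plausible, and the mixer yaw is about 3.5°.

```bash
python3 - <<'E'
from h import *
print(rel([481.5,394.2,130]))
E
```

```text
[-321.  -116.2   75.5]
```

Call:
send_rows(series=[-0.04, -0.0145, 0.009, 0, -0.08, -0.029, 0.018, 0, -0.12, -0.0435, 0.028, 0, -0.16, -0.058, 0.037, 0, -0.2, -0.0725, 0.047, 0, -0.24, -0.087, 0.056, 0, -0.28, -0.1015, 0.066, 0, -0.321, -0.116, 0.075, 0, -0.321, -0.116, 0.075, 0, -0.321, -0.116, 0.075, 0], gripper=0)

```text
time: 1.1
eef_pos: [482.4, 393.7, 130.4]
orientation: [0.172, 0.985, -0.001, -0.0]
force: [-0.5, -0.4, -0.5]
grip_width: 10.3
finger_force: 0.0
```

```bash
python3 - <<'E'
from h import *
snap('wrist','w1.png');s=bot.state();print(s['time'],s['eef_pos'],s['force'],s['grip_width'],rel([481.5,394.2,77]))
print(pix('w1.png',[481.5,394.2,77]))
E
```

```text
1.15 [481.14572408 395.39110321 130.7107382 ] [ 0.02617968 -0.14600373 -0.74695328] 6.3229762562529785 [-0.8 -1.  53.7]
[322.6 241.4]
```

View pics/w1.png

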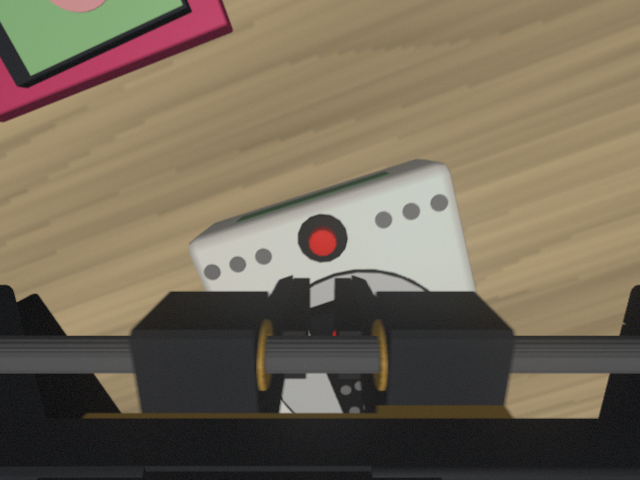

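The wrist view shows the red button at (322,241), exactly where predicted, so I press it.

Call:
send_rows(series=[0, -0.001, 0.03, 0, 0, -0.001, 0.045, 0, 0, -0.001, 0.052, 0, 0, -0.001, 0.056, 0, 0, -0.001, 0.059, 0, 0, -0.001, 0.059, 0, 0, -0.001, 0.0595, 0, 0, -0.001, 0.0595, 0])

```text
time: 1.95
eef_pos: [481.8, 394.3, 72.0]
orientation: [0.171, 0.985, 0.0, 0.0]
force: [0.0, 1.0, 1.0]
grip_width: 0.6
finger_force: 0.0
```

Call:
send_rows(series=[0, 0, 0, 0, 0, 0, 0, 0])

```text
time: 2.15
eef_pos: [481.6, 394.1, 71.7]
orientation: [0.171, 0.985, 0.0, 0.0]
force: [0.3, 0.3, 0.2]
grip_width: 0.3
finger_force: 0.0
```

```bash
python3 - <<'E'
from h import *
im=snap('wrist','w2.png');s=bot.state();print(s['time'],s['eef_pos'],s['force'],s['torque'])
cv2.imwrite('pics/w2c.png',cv2.resize(im[150:450,140:500,::-1],None,fx=2,fy=2))
E
```

```text
2.2 [481.57515717 394.1243871   71.68653156] [ 0.39935268 -0.56944439  0.35796273] [-0.01697524  0.04406642 -0.03748479]
```

View pics/w2c.png

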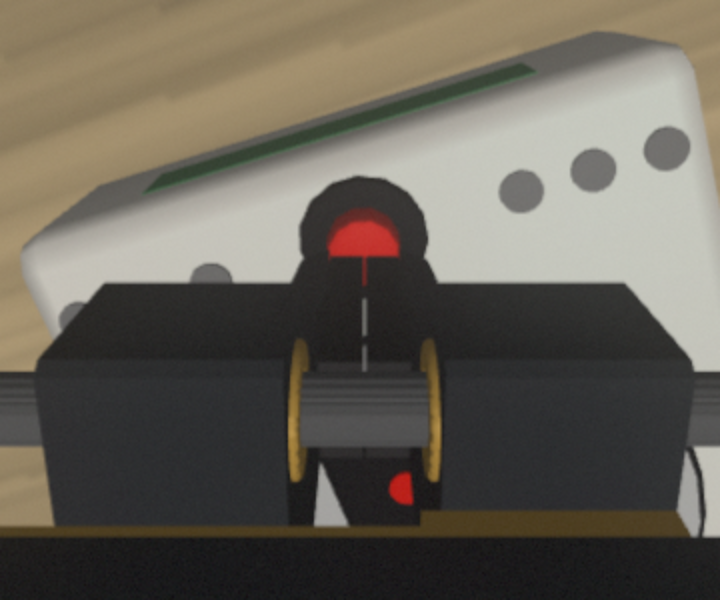

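```bash
python3 - <<'E'
from h import *
s=bot.state();p=s['eef_pos'];M=R.from_quat(s['orientation']).as_matrix()
f=lambda q:(pix('w2.png',q)-[140,150])*2
print('tcp',f(p)); 
for dx in (-9,9): print(dx,f(p+M[:,0]*dx))
b=np.array([481.5,394.2,77]);
for z in (77,71): 
  b[2]=z;print(z,f(b),[f(b+M[:,0]*k) for k in (-10,10)], [f(b+M[:,1]*k) for k in (-10,10)])
for k in (-18,18): print('collar',f(np.array([481.5,394.2,71])+M[:,0]*k))
E
```

```text
tcp [364.4 240.4]
-9 [364.4 271. ]
9 [364.6 209.2]
77 [364.6 247.2] [array([364.6, 282. ]), array([364.8, 211.6])] [array([327. , 247.2]), array([402.2, 247.4])]
71 [364.6 239.2] [array([364.6, 273. ]), array([364.6, 204.6])] [array([328.2, 239.2]), array([401. , 239.2])]
collar [364.6 299.4]
collar [364.8 176. ]
```

Call:
send_rows(series=[0, 0, 0.001, 0, 0, 0, 0.002, 0, 0, 0, 0.002, 0, 0, 0, 0.002, 0])

```text
time: 2.6
eef_pos: [481.4, 394.0, 69.4]
orientation: [0.171, 0.985, -0.0, -0.0]
force: [0.3, -0.1, 0.0]
grip_width: 0.4
finger_force: 0.0
```

```bash
python3 - <<'E'
from h import *
s=bot.state();print(s['time'],s['eef_pos'],s['force'],s['torque'],s['effort'])
E
```

```text
2.6 [481.42368055 394.04327841  69.42688776] [ 0.2593293  -0.05654213  0.01381474] [-0.04253427  0.00613807  0.04464626] [-1.90364110e-03 -5.80209303e+01  1.92382380e+00 -2.00560856e+01
 -3.31082346e-02  5.16745483e-02  1.08008974e-04]
```

```bash
python3 - <<'E'
from h import *
a=snap('wrist','w3.png')[200:350,220:420,::-1];b=snap('side','s3.png')[150:270,160:320,::-1]
cv2.imwrite('pics/c3.png',np.vstack([cv2.resize(a,(640,300)),cv2.resize(b,(640,300))][::1]) if 0 else np.hstack([cv2.resize(a,(400,300)),cv2.resize(b,(400,300))]))
s=bot.state();print(s['eef_pos'],pix('s3.png',s['eef_pos']),pix('s3.png',[481.5,394.2,77]))
E
```

```text
[481.48461854 394.07614374  69.51790724] [222.6 208.6] [222.1 206.7]
```

View pics/c3.png

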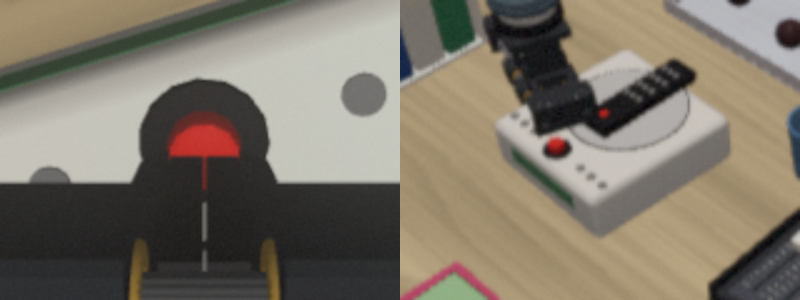

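The side crop shows the button at crop (557,148) clear of the gripper and not covered. So the tips are still above it and no force has been felt. I'll keep descending in small steps and watch the force.

Call:
send_rows(series=[0, 0, 0.001, 0, 0, 0, 0.002, 0, 0, 0, 0.003, 0, 0, 0, 0.003, 0])

```text
time: 3.1
eef_pos: [481.4, 394.0, 66.3]
orientation: [0.171, 0.985, -0.0, -0.0]
force: [0.7, 0.2, 0.6]
grip_width: 0.7
finger_force: 0.0
```

Call:
send_rows(series=[0, 0, 0.001, 0, 0, 0, 0.002, 0, 0, 0, 0.002, 0])

```text
time: 3.4
eef_pos: [481.4, 394.0, 64.4]
orientation: [0.171, 0.985, -0.0, -0.0]
force: [0.2, 0.8, -0.6]
grip_width: 0.5
finger_force: 0.0
```

Call:
send_rows(series=[0, 0, 0.001, 0, 0, 0, 0.002, 0, 0, 0, 0.002, 0])

```text
time: 3.7
eef_pos: [481.4, 394.0, 62.3]
orientation: [0.171, 0.985, -0.0, -0.0]
force: [-0.3, -0.9, -0.2]
grip_width: 0.4
finger_force: 0.0
```

```bash
python3 - <<'E'
from h import *
a=snap('side','s4.png')[60:260,130:330,::-1];b=snap('top','t4.png')[180:330,80:280,::-1]
cv2.imwrite('pics/c4.png',np.hstack([cv2.resize(a,(400,400),interpolation=2),cv2.resize(b,(400,400),interpolation=2)]))
s=bot.state();p=s['eef_pos'];print(p,s['joint_pos'],s['orientation'])
for z in (0,64,150,250): print(z,pix('s4.png',p+[0,0,z]),pix('t4.png',p+[0,0,z]))
E
```

```text
[481.48355533 394.05736244  62.48986328] [-0.7848625   0.66625661  0.03742708  1.71239404 -0.0333342   0.76361189
  0.49674627] [ 1.70512709e-01  9.85355476e-01 -4.44367522e-05  1.59274795e-05]
0 [223.  210.4] [165.6 256.3]
64 [219.3 193.7] [156.6 251.9]
150 [214.1 169.4] [142.8 245.3]
250 [207.3 138.2] [123.8 236.2]
```

View pics/c4.png

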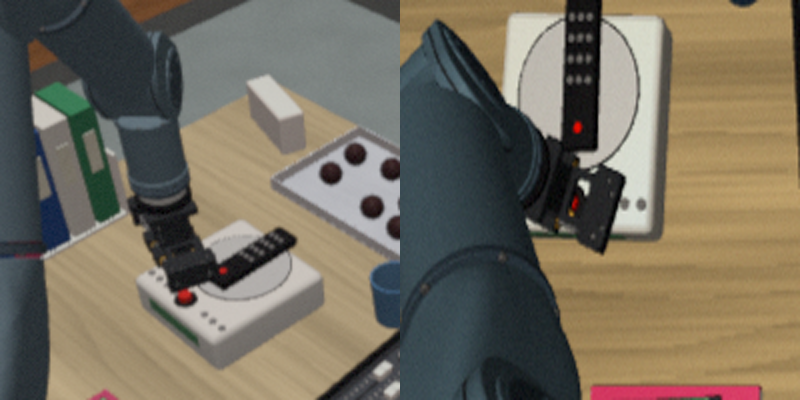

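The side crop puts the visible finger ends about 20–25 mm above the reported TCP, so the tips still have not reached the button at (184,295). I'll keep descending under force watch.

Call:
send_rows(series=[0, 0, 0.0015, 0, 0, 0, 0.003, 0, 0, 0, 0.004, 0, 0, 0, 0.004, 0])

```text
time: 4.2
eef_pos: [481.3, 394.0, 58.3]
orientation: [0.171, 0.985, -0.0, -0.0]
force: [0.3, 0.1, 0.0]
grip_width: 0.7
finger_force: 0.0
```

Call:
send_rows(series=[0, 0, 0.0015, 0, 0, 0, 0.003, 0, 0, 0, 0.003, 0])

```text
time: 4.5
eef_pos: [481.3, 394.0, 55.3]
orientation: [0.171, 0.985, -0.0, -0.0]
force: [0.5, 0.5, 0.1]
grip_width: 0.5
finger_force: 0.0
```

Call:
send_rows(series=[0, 0, 0.001, 0, 0, 0, 0.002, 0, 0, 0, 0.002, 0])

```text
time: 4.8
eef_pos: [481.4, 394.0, 53.4]
orientation: [0.171, 0.985, -0.0, -0.0]
force: [-0.9, -0.0, -0.1]
grip_width: 0.9
finger_force: 0.0
```

Call:
send_rows(series=[0, 0, 0.001, 0, 0, 0, 0.002, 0, 0, 0, 0.002, 0])

```text
time: 5.1
eef_pos: [481.4, 394.0, 51.4]
orientation: [0.171, 0.985, -0.0, -0.0]
force: [-0.7, 0.3, -0.4]
grip_width: 0.8
finger_force: 0.0
```

Call:
send_rows(series=[0, 0, 0.001, 0, 0, 0, 0.002, 0, 0, 0, 0.002, 0])

```text
time: 5.4
eef_pos: [481.4, 394.0, 49.3]
orientation: [0.171, 0.985, -0.0, -0.0]
force: [-0.3, -0.7, 0.0]
grip_width: 0.7
finger_force: 0.0
```

Call:
send_rows(series=[0, 0, 0.001, 0, 0, 0, 0.002, 0, 0, 0, 0.002, 0])

```text
time: 5.7
eef_pos: [481.6, 394.1, 47.6]
orientation: [0.171, 0.985, 0.0, 0.0]
force: [-1.1, -0.0, 1.9]
grip_width: 0.7
finger_force: 1.0
```

Contact at TCP z≈48, so the tip sits about 29 mm behind the reported TCP. Pressing now.

Call:
send_rows(series=[0, 0, 0.001, 0, 0, 0, 0.002, 0, 0, 0, 0.003, 0, 0, 0, 0.003, 0])

```text
time: 6.1
eef_pos: [481.6, 394.2, 44.6]
orientation: [0.171, 0.985, 0.0, 0.0]
force: [-0.1, -0.1, 3.7]
grip_width: 0.7
finger_force: 1.9
```

Call:
send_rows(series=[0, 0, 0.001, 0, 0, 0, 0.0015, 0, 0, 0, 0.0015, 0, 0, 0, 0.0015, 0])

```text
time: 6.5
eef_pos: [481.6, 394.2, 43.1]
orientation: [0.171, 0.985, 0.0, 0.0]
force: [0.2, -0.8, 4.2]
grip_width: 0.4
finger_force: 2.3
```

Call:
send_rows(series=[0, 0, 0.001, 0, 0, 0, 0.001, 0, 0, 0, 0.001, 0])

```text
time: 6.8
eef_pos: [481.6, 394.2, 42.7]
orientation: [0.171, 0.985, 0.0, 0.0]
force: [-2.5, -0.8, 10.8]
grip_width: 0.7
finger_force: 5.1
```

```bash
python3 - <<'E'
from h import *
s=bot.state();print(s['time'],s['eef_pos'],s['force'],s['finger_force'])
print(rel([671.6,-102.5,69]))
E
```

```text
6.8 [481.59509898 394.17714852  42.7411024 ] [-2.50916389 -0.83924342 10.76812894] 5.134912871162669
[-345.9 -403.9  -26.3]
```

Call:
send_rows(series=[0, 0, -0.035, 0, 0, 0, -0.07, 0, -0.028, -0.033, -0.07, 0, -0.056, -0.066, -0.07, 0, -0.085, -0.099, -0.07, 0, -0.113, -0.132, -0.07, 0, -0.142, -0.166, -0.07, 0, -0.171, -0.2, -0.07, 0, -0.2, -0.233, -0.07, 0, -0.229, -0.267, -0.07, 0])

```text
time: 7.8
eef_pos: [607.6, 64.1, 111.5]
orientation: [0.17, 0.985, 0.0, -0.0]
force: [-0.0, 0.1, 0.8]
grip_width: 0.2
finger_force: 0.0
```

Call:
send_rows(series=[-0.029, -0.034, 0, 0, -0.058, -0.068, 0, 0, -0.087, -0.102, 0.01, 0, -0.117, -0.137, 0.02, 0, -0.117, -0.137, 0.04, 0, -0.117, -0.137, 0.06, 0, -0.117, -0.137, 0.06, 0, -0.117, -0.137, 0.06, 0])

```text
time: 8.6
eef_pos: [671.2, -102.3, 51.7]
orientation: [0.17, 0.985, 0.0, -0.001]
force: [0.2, 0.3, 0.7]
grip_width: 0.7
finger_force: 0.0
```

```bash
python3 - <<'E'
from h import *
im=snap('wrist','w5.png');s=bot.state();print(s['time'],s['eef_pos'],s['force'],rel([671.6,-102.5,69]))
b=pix('w5.png',[671.6,-102.5,69]);print(b)
x=im.astype(int);m=((x[:,:,0]>150)&(x[:,:,1]<90)&(x[:,:,2]<90)).astype(np.uint8)
n,l,st,c=cv2.connectedComponentsWithStats(m)
for i in range(1,n):
  if st[i,4]>30: print(st[i],c[i].round(1),ray('w5.png',*c[i],69),ray('w5.png',*c[i],79))
E
```

```text
8.65 [ 671.9997286  -102.35078052   52.62353752] [-0.00127372  0.14263001  0.31533662] [  0.3  -0.3 -16.4]
[322.2 283.5]
[306 266  33  37 326] [322.3 274. ] [ 666.9 -100.8   69. ] [663.2 -99.5  79. ]
[415 267  12  13 104] [420.8 273.4] [682.9 -54.7  69. ] [678.2 -56.3  79. ]
[401 273  12  13 102] [406.3 279.2] [683.4 -62.4  69. ] [678.7 -63.4  79. ]
```

The visible half of the red button is centred at (322,274). The tip covers the rest, which matches the estimate, so I press.

Call:
send_rows(series=[0, 0, 0.006, 0, 0, 0, 0.01, 0, 0, 0, 0.012, 0, 0, 0, 0.014, 0, 0, 0, 0.015, 0, 0, 0, 0.015, 0, 0, 0, 0.015, 0])

```text
time: 9.35
eef_pos: [671.7, -102.5, 37.3]
orientation: [0.17, 0.985, 0.0, 0.0]
force: [-1.5, 1.0, 2.8]
grip_width: 0.6
finger_force: 1.7
```

Call:
send_rows(series=[0, 0, 0.001, 0, 0, 0, 0.002, 0, 0, 0, 0.002, 0, 0, 0, 0.002, 0])

```text
time: 9.75
eef_pos: [671.7, -102.5, 35.1]
orientation: [0.17, 0.985, 0.0, 0.0]
force: [-1.7, 2.2, 4.7]
grip_width: 0.4
finger_force: 2.3
```

Call:
send_rows(series=[0, 0, 0.001, 0, 0, 0, 0.001, 0, 0, 0, 0.001, 0])

```text
time: 10.05
eef_pos: [671.7, -102.5, 34.8]
orientation: [0.171, 0.985, 0.0, 0.0]
force: [-3.9, 2.0, 10.5]
grip_width: 0.5
finger_force: 4.8
```

```bash
python3 - <<'E'
from h import *
s=bot.state();print(s['time'],s['eef_pos'],s['force'],s['finger_force'])
print(rel([505,-396,199]))
E
```

```text
10.05 [ 671.69260414 -102.46064718   34.78511662] [-3.87147754  1.95348182 10.49224118] 4.82511435966444
[  58.4 -332.4 -164.3]
```

Mixer button bottomed. Next I go high over to the amplifier.

Call:
send_rows(series=[0, 0, -0.045, 0, 0, 0, -0.09, 0, 0, 0, -0.135, 0, 0, 0, -0.18, 0, 0.005, -0.03, -0.205, 0, 0.013, -0.074, -0.205, 0, 0.021, -0.118, -0.205, 0, 0.029, -0.162, -0.205, 0, 0.037, -0.206, -0.205, 0, 0.044, -0.25, -0.205, 0])

```text
time: 11.05
eef_pos: [544.7, -325.4, 238.7]
orientation: [0.171, 0.985, -0.0, -0.0]
force: [1.2, -0.4, -0.2]
grip_width: 0.2
finger_force: 0.0
```

Call:
send_rows(series=[0.007, -0.042, 0, 0, 0.014, -0.082, 0, 0, 0.014, -0.082, 0.025, 0, 0.014, -0.082, 0.05, 0, 0.014, -0.082, 0.05, 0, 0.014, -0.082, 0.05, 0])

```text
time: 11.65
eef_pos: [505.2, -396.0, 189.0]
orientation: [0.171, 0.985, -0.0, -0.0]
force: [-0.3, 0.9, 0.4]
grip_width: 0.6
finger_force: 0.0
```

```bash
python3 - <<'E'
from h import *
im=snap('wrist','w6.png');s=bot.state();print(s['time'],s['eef_pos'],s['force'],rel([505,-396,199]))
print(pix('w6.png',[505,-396,199]))
x=im.astype(int);m=((x[:,:,0]>150)&(x[:,:,1]<90)&(x[:,:,2]<90)).astype(np.uint8)
n,l,st,c=cv2.connectedComponentsWithStats(m)
for i in range(1,n):
  if st[i,4]>30: print(st[i],c[i].round(1),ray('w6.png',*c[i],199))
E
```

```text
11.7 [ 505.88867499 -396.29167617  189.91063186] [ 0.77090143 -0.23990429  0.29656756] [ 0.9 -0.  -9.1]
[322.1 276.9]
[305 261  36  18 470] [322.5 270.5] [ 501.8 -394.6  199. ]
```

View pics/w6.png

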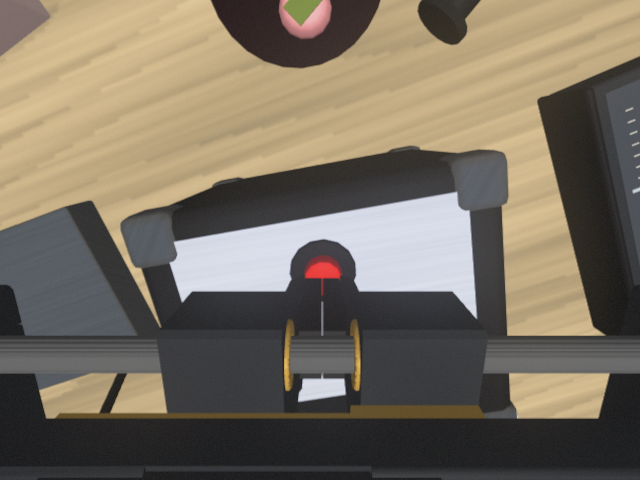

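The wrist view shows the amp button at (322,270) just ahead of the tips. Pressing.

Call:
send_rows(series=[0, 0, 0.01, 0, 0, 0, 0.016, 0, 0, 0, 0.019, 0, 0, 0, 0.021, 0, 0, 0, 0.023, 0, 0, 0, 0.024, 0, 0, 0, 0.024, 0, 0, 0, 0.024, 0])

```text
time: 12.5
eef_pos: [505.4, -395.7, 165.3]
orientation: [0.171, 0.985, 0.0, -0.0]
force: [-2.5, 3.0, 4.8]
grip_width: 0.2
finger_force: 2.3
```

Call:
send_rows(series=[0, 0, 0.001, 0, 0, 0, 0.001, 0, 0, 0, 0.001, 0])

```text
time: 12.8
eef_pos: [505.4, -395.7, 164.8]
orientation: [0.171, 0.985, 0.0, 0.0]
force: [-3.4, 4.3, 8.9]
grip_width: 0.7
finger_force: 4.4
```

Call:
send_rows(series=[0, 0, -0.035, 0, 0, 0, -0.065, 0, 0.012, 0.039, -0.065, -4, 0.024, 0.078, -0.065, -8, 0.036, 0.117, -0.065, -12, 0.048, 0.156, -0.065, -16, 0.06, 0.195, -0.065, -20, 0.072, 0.233, -0.065, -23.2, 0.084, 0.2715, -0.065, -23.2, 0.084, 0.2715, -0.065, -23.2])

```text
time: 13.8
eef_pos: [518.4, -105.6, 228.9]
orientation: [-0.035, 0.999, 0.001, 0.001]
force: [-0.7, 0.4, -0.2]
grip_width: 0.3
finger_force: 0.0
```

Call:
send_rows(series=[0, 0, 0.045, 0, 0, 0, 0.09, 0, 0, 0, 0.13, 0, 0, 0, 0.15, 0, 0, 0, 0.15, 0, 0, 0, 0.15, 0], gripper=40, grip_force=20)

```text
time: 14.4
eef_pos: [518.0, -112.7, 79.4]
orientation: [-0.031, 1.0, -0.0, 0.0]
force: [0.1, -0.5, -0.3]
grip_width: 35.1
finger_force: 0.0
```

```bash
python3 - <<'E'
from h import *
snap('wrist','w7.png');s=bot.state();print(s['time'],s['eef_pos'],s['force'],s['grip_width'],rel([516.7,-112.4,79]),R.from_quat(s['orientation']).as_matrix().round(3)[:,0])
print(pix('w7.png',[516.7,-112.4,79]),pix('w7.png',s['eef_pos']))
E
```

```text
14.45 [ 518.63688481 -112.60622292   80.13677615] [-0.00786817  0.28425356  0.47919463] 35.25014278746134 [1.9 0.3 1.1] [-0.998 -0.062 -0.002]
[322.9 268.2] [322.3 272.2]
```

View pics/w7.png

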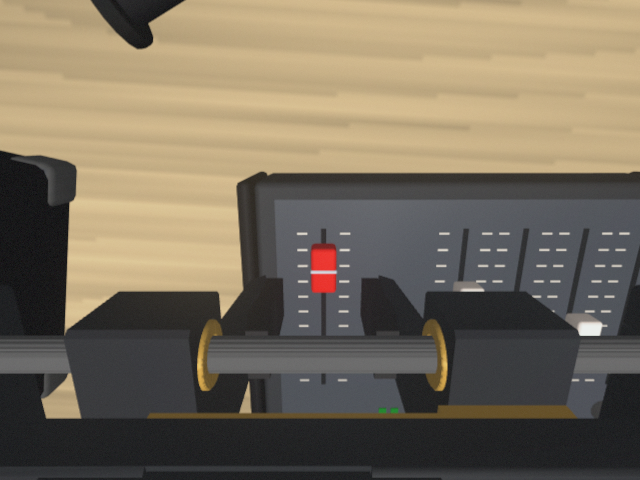

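The wrist view shows the red cap at (323,268) as predicted and the slot vertical in the image, so the yaw is aligned and the cap sits midway between the fingers. I'll lower and grip.

Call:
send_rows(series=[0.002, 0, 0.02, 0, 0.002, 0, 0.03, 0, 0.002, 0, 0.036, 0, 0.002, 0, 0.039, 0, 0.002, 0, 0.0405, 0, 0.002, 0, 0.0405, 0])

```text
time: 15.05
eef_pos: [515.8, -112.1, 38.8]
orientation: [-0.031, 1.0, -0.0, 0.0]
force: [-0.4, -0.2, 0.0]
grip_width: 35.7
finger_force: 0.0
```

Call:
send_rows(series=[0, 0, 0, 0, 0, 0, 0, 0, 0, 0, 0, 0, 0, 0, 0, 0, 0, 0, 0, 0, 0, 0, 0, 0], gripper=0)

```text
time: 15.65
eef_pos: [515.7, -112.0, 38.7]
orientation: [-0.031, 1.0, -0.0, 0.0]
force: [-0.9, 0.5, 2.9]
grip_width: 13.8
finger_force: 20.0
```

```bash
python3 - <<'E'
from h import *
s=bot.state();print(s['time'],s['eef_pos'],s['force'],s['torque'],s['grip_width'],s['finger_force'])
E
```

```text
15.65 [ 515.69316129 -112.04271516   38.7261506 ] [-0.86328078  0.45864006  2.91676324] [ 0.13639594  0.12965535 -0.04327403] 13.838366762828954 20.000376999378204
```

Gripped at 13.8 mm with 20 N. Sliding up, with an estimated travel of 14.6 mm now and the notch 51–60 mm further on.

Call:
send_rows(series=[-0.004, 0, 0, 0, -0.01, 0, 0, 0, -0.017, 0, 0, 0, -0.024, 0, 0, 0, -0.031, 0, 0, 0, -0.037, 0, 0, 0, -0.041, 0, 0, 0, -0.043, 0, 0, 0, -0.044, 0, 0, 0, -0.044, 0, 0, 0])

```text
time: 16.65
eef_pos: [558.1, -109.4, 38.7]
orientation: [-0.031, 1.0, 0.0, -0.001]
force: [-4.7, 0.5, 7.9]
grip_width: 13.7
finger_force: 20.0
```

```bash
python3 - <<'E'
from h import *
im=snap('wrist','w8.png');s=bot.state();print(s['time'],s['eef_pos'],s['force'],s['torque'],s['grip_width'],s['finger_force'])
cv2.imwrite('pics/w8c.png',cv2.resize(im[160:360,200:440,::-1],None,fx=3,fy=3,interpolation=2))
E
```

```text
16.7 [ 558.08274589 -109.38206482   38.69755935] [-5.1000347   0.05618099  8.816178  ] [ 0.09725554  1.07451769 -0.03867992] 13.590630521405586 20.001034140586853
```

View pics/w8c.png

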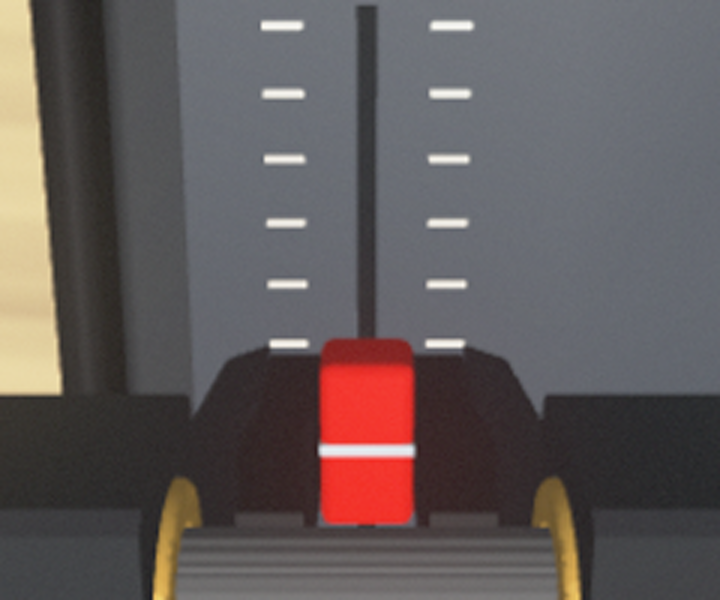

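The crop shows the cap's white line at crop (367,450), i.e. pixel (322,310), and scale ticks every 10 mm or so at crop rows 26 to 344.

```bash
python3 - <<'E'
from h import *
print('cap',ray('w8.png',200+367/3,160+450/3,79))
for r in (26,93,159,223,284,344): print(r,ray('w8.png',200+285/3,160+r/3,60))
print('cap w7',ray('w7.png',323,271.5,79),'ticks',[ray('w7.png',302,v,60)[0] for v in (234,250,265,280)])
s=bot.state();print(s['eef_pos'],s['force'],s['torque'],s['finger_force'])
E
```

```text
cap [ 561.1 -109.2   79. ]
26 [ 502.5 -125.1   60. ]
93 [ 512.5 -124.7   60. ]
159 [ 522.6 -124.2   60. ]
223 [ 532.8 -123.8   60. ]
284 [ 542.8 -123.4   60. ]
344 [ 552.9 -122.9   60. ]
cap w7 [ 518.6 -112.2   79. ] ticks [np.float64(503.2), np.float64(513.1), np.float64(522.6), np.float64(532.3)]
[ 558.08274589 -109.38206482   38.69755935] [-5.1000347   0.05618099  8.816178  ] [ 0.09725554  1.07451769 -0.03867992] 20.001034140586853
```

Call:
send_rows(series=[-0.0005, 0, 0, 0, -0.001, 0, 0, 0, -0.0015, 0, 0, 0, -0.0015, 0, 0, 0])

```text
time: 17.1
eef_pos: [559.6, -109.3, 38.7]
orientation: [-0.031, 1.0, 0.0, -0.001]
force: [-4.3, 0.4, 8.1]
grip_width: 13.6
finger_force: 20.0
```

```bash
python3 - <<'E'
from h import *
s=bot.state();print(s['eef_pos'],s['force'],s['torque'],s['finger_force'],R.from_quat(s['orientation']).as_matrix()[:,2])
E
```

```text
[ 559.62409183 -109.30400122   38.694424  ] [-4.28447777  0.40697066  8.10251576] [0.13363044 0.9077625  0.03219493] 20.00095546245575 [-2.60778071e-03  8.85671733e-05 -9.99996596e-01]
```

Call:
send_rows(series=[0, 0, -0.0005, 0, 0, 0, -0.001, 0, 0, 0, -0.001, 0, 0, 0, -0.001, 0])

```text
time: 17.5
eef_pos: [559.7, -109.3, 38.8]
orientation: [-0.031, 1.0, 0.0, -0.001]
force: [-3.1, -0.8, -3.0]
grip_width: 14.1
finger_force: 20.0
```

Call:
send_rows(series=[-0.0005, 0, 0.0003, 0, -0.001, 0, 0.0003, 0, -0.0015, 0, 0.0003, 0, -0.002, 0, 0.0003, 0, -0.002, 0, 0.0003, 0])

```text
time: 18.0
eef_pos: [561.5, -109.2, 38.8]
orientation: [-0.031, 1.0, 0.0, -0.001]
force: [-5.8, 0.4, -0.7]
grip_width: 13.7
finger_force: 20.0
```

Call:
send_rows(series=[-0.0005, 0, 0, 0, -0.001, 0, 0, 0, -0.0015, 0, 0, 0, -0.0015, 0, 0, 0])

```text
time: 18.4
eef_pos: [563.7, -109.0, 38.8]
orientation: [-0.031, 1.0, 0.0, -0.001]
force: [-3.3, -1.4, -3.2]
grip_width: 13.5
finger_force: 20.0
```

Call:
send_rows(series=[-0.0005, 0, 0, 0, -0.001, 0, 0, 0, -0.0015, 0, 0, 0, -0.0015, 0, 0, 0])

```text
time: 18.8
eef_pos: [565.7, -109.0, 38.9]
orientation: [-0.031, 1.0, 0.0, -0.0]
force: [-2.8, -0.5, -7.5]
grip_width: 13.7
finger_force: 20.0
```

Call:
send_rows(series=[-0.0005, 0, 0.0003, 0, -0.001, 0, 0.0004, 0, -0.001, 0, 0.0004, 0])

```text
time: 19.1
eef_pos: [567.6, -108.8, 38.9]
orientation: [-0.031, 1.0, -0.0, 0.001]
force: [-1.3, -1.4, -8.6]
grip_width: 13.5
finger_force: 20.0
```

Call:
send_rows(series=[-0.0005, 0, 0, 0, -0.001, 0, 0, 0, -0.001, 0, 0, 0])

```text
time: 19.4
eef_pos: [568.6, -108.8, 38.9]
orientation: [-0.031, 1.0, -0.0, 0.001]
force: [-0.2, 0.1, -9.0]
grip_width: 13.6
finger_force: 20.0
```

Call:
send_rows(series=[-0.0005, 0, 0, 0, -0.001, 0, 0, 0, -0.001, 0, 0, 0])

```text
time: 19.7
eef_pos: [569.1, -108.8, 38.8]
orientation: [-0.031, 1.0, -0.0, 0.0]
force: [-0.6, -0.4, -8.3]
grip_width: 13.7
finger_force: 20.0
```

Call:
send_rows(series=[-0.0005, 0, 0.0003, 0, -0.001, 0, 0.0003, 0, -0.001, 0, 0.0003, 0, -0.001, 0, 0.0003, 0])

```text
time: 20.1
eef_pos: [570.1, -108.7, 38.8]
orientation: [-0.031, 1.0, -0.0, 0.0]
force: [-1.0, -0.8, -4.2]
grip_width: 13.8
finger_force: 20.0
```

```bash
python3 - <<'E'
from h import *
s=bot.state();print(s['time'],s['eef_pos'],s['force'],s['torque'],s['finger_force'])
E
```

```text
20.1 [ 570.09167683 -108.65665273   38.78629125] [-0.99263014 -0.83050034 -4.16974768] [ 0.04463804  0.37756995 -0.00378319] 19.999636709690094
```

Call:
send_rows(series=[-0.0005, 0, 0.0003, 0, -0.001, 0, 0.0003, 0, -0.001, 0, 0.0003, 0, -0.001, 0, 0.0003, 0])

```text
time: 20.5
eef_pos: [570.7, -108.7, 38.7]
orientation: [-0.031, 1.0, 0.0, -0.0]
force: [-4.8, 0.7, 4.8]
grip_width: 13.5
finger_force: 20.0
```

Call:
send_rows(series=[-0.0005, 0, 0, 0, -0.001, 0, 0, 0, -0.001, 0, 0, 0, -0.001, 0, 0, 0])

```text
time: 20.9
eef_pos: [570.9, -108.6, 38.7]
orientation: [-0.031, 1.0, 0.0, -0.001]
force: [-7.2, 1.0, 7.0]
grip_width: 13.9
finger_force: 20.0
```

Strong resistance begins between x = 570.1 and 570.7, so the notch middle is near 570.3. I'll ease the command back so it sits relaxed there.

Call:
send_rows(series=[0.0005, 0, 0, 0, 0.001, 0, 0, 0, 0.0015, 0, 0, 0, 0.0015, 0, 0, 0, 0.0015, 0, 0, 0, 0.0015, 0, 0, 0])

```text
time: 21.5
eef_pos: [570.8, -108.6, 38.7]
orientation: [-0.031, 1.0, -0.0, 0.0]
force: [-5.0, 1.3, 5.9]
grip_width: 13.6
finger_force: 20.0
```

```bash
python3 - <<'E'
from h import *
im=snap('wrist','w9.png');s=bot.state();print(s['time'],s['eef_pos'],s['force'],s['finger_force'],s['qvel'].round(4) if hasattr(s['qvel'],'round') else s['qvel'])
x=im[:,:,0].astype(int); g=im[:,:,1].astype(int)
col=g[:,320:326].mean(1); r=np.argsort(col[260:340])[-4:]+260; print(sorted(r),ray('w9.png',322.3,np.median(r),79), ray('w9.png',295,190,60))
E
```

```text
21.55 [ 570.8178968  -108.62221434   38.71543238] [-4.06809855  0.49036293  5.90816699] 20.000792741775513 [-0.0011 -0.0003  0.     -0.0004  0.0008  0.0016  0.0019]
[np.int64(308), np.int64(309), np.int64(310), np.int64(311)] [ 573.5 -108.5   79. ] [ 524.7 -123.9   60. ]
```

Call:
send_rows(series=[0, 0, -0.0003, 0, 0, 0, -0.0005, 0, 0.0005, 0, -0.0005, 0, 0.001, 0, -0.0005, 0, 0.001, 0, -0.0005, 0, 0.001, 0, -0.0005, 0])

```text
time: 22.15
eef_pos: [570.1, -108.7, 38.8]
orientation: [-0.031, 1.0, -0.0, 0.001]
force: [1.0, -1.1, -1.8]
grip_width: 13.8
finger_force: 20.0
```

Call:
send_rows(series=[-0.0005, 0, 0, 0, -0.0005, 0, 0, 0, -0.0005, 0, 0, 0, -0.0005, 0, 0, 0])

```text
time: 22.55
eef_pos: [570.1, -108.7, 38.8]
orientation: [-0.031, 1.0, -0.0, 0.0]
force: [1.1, 1.3, -0.3]
grip_width: 13.6
finger_force: 20.0
```

Call:
send_rows(series=[-0.0005, 0, 0, 0, -0.001, 0, 0, 0, -0.0015, 0, 0, 0, -0.0015, 0, 0, 0, -0.0015, 0, 0, 0])

```text
time: 23.05
eef_pos: [570.6, -108.6, 38.7]
orientation: [-0.031, 1.0, 0.0, -0.001]
force: [-5.3, -0.1, 5.0]
grip_width: 13.5
finger_force: 20.0
```

Call:
send_rows(series=[0.0005, 0, 0, 0, 0.001, 0, 0, 0, 0.001, 0, 0, 0, 0.001, 0, 0, 0, 0.001, 0, 0, 0])

```text
time: 23.55
eef_pos: [570.5, -108.7, 38.7]
orientation: [-0.031, 1.0, -0.0, 0.0]
force: [-2.7, 0.8, 2.1]
grip_width: 13.8
finger_force: 20.0
```

```bash
python3 - <<'E'
from h import *
im=snap('wrist','w10.png');s=bot.state();print(s['time'],s['eef_pos'],s['force'],s['finger_force'])
g=im[:,:,1].astype(int)
col=g[:,320:326].mean(1); r=np.argsort(col[260:340])[-4:]+260; print(sorted(r),ray('w10.png',322.3,np.median(r),79))
E
```

```text
23.6 [ 570.48193636 -108.65698535   38.72100042] [-2.96225368  0.30780343  2.77728481] 20.00032067298889
[np.int64(308), np.int64(309), np.int64(310), np.int64(311)] [ 573.2 -108.5   79. ]
```

```bash
python3 -c "
from h import *
print(bot.finish_job())"
```

```text
the job is handed in; nothing more can be done
None
```

I pressed the three power buttons to the stop in order (player, mixer, amplifier), slid the red master fader to about 70.5 mm, where the notch was felt, and handed the job in at 23.6 s with the fingers still holding it; no verdict came back.

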